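# Turn the specimen plate over on its flip stand

## Task

On the insect bench, two framed specimen plates are hinged on flip stands, white face up. Turn the blue-framed plate over like a page (the dark bar along its edge is the handle), until it lies flat on the other side of its stand with the black face up; let go of it. Leave the orange-framed plate as it is.

Things in the scene. Friction and masses are not known exactly. Their poses are not given: they have to be found in the camera images.
- blue_stand: Fixed pale grey-green base of the blue flip stand, 120 x 170 x 12 mm (its x, y, z). Origin: centre of its underside on the bench. The hinge line runs along the stand's x axis, 55 mm straight above the origin, between two aluminium posts at x = +-56 mm (65 mm tall). The plate rests on rubber posts, 51 mm tall, at x = +-30, y = +-55 mm.
- blue_plate (a joint): Hinge angle of the blue-framed plate, rad: 0 = lying flat to the stand's +y side with the white face up; 1.57 = upright; 3.14 = lying flat to the stand's -y side with the black face up (end stop). It starts between 0 and 0.35. The hinge is stiff: the plate stays at any angle it is left at, and turning it takes about 1 to 3 N at the bar. The blue-framed plate is 96 mm along the hinge and 60 mm wide (15 to 75 mm from the hinge), 8 mm thick; 160 g.
- blue_bar (a point): Middle of the dark steel grip bar of the blue plate: round, 10 mm diameter, 90 mm long, parallel to the hinge (the stand's x axis) and 120 mm from it, in the plane of the plate. Two 6 mm rods, 84 mm apart, join it to the plate's edge, leaving a 40 mm free gap between bar and plate, and free space on the outer side and below down to the bench (55 mm below the bar's centre when the plate is flat). Being round, the bar can turn between gripping fingers that keep pointing down.
- orange_bar (a point): Middle of the grip bar of the other, orange-framed plate: same plate and stand, to be left alone. It also starts white face up, 0 to 0.35 rad above flat, on its own stand's +y side.
Mind the look-alikes: they are no part of the job. Leave any purple look-alike of the blue_stand alone.

How it is judged:
By the outcome, as a careful person would: the job done as asked, in the order asked, and still so for the second after the job is handed in, with the robot touching nothing.
It also fails if it takes over 38 s, if anything falls off the work surface, if the arm or the gripper's body presses on something with over 40 N, if the wrist force passes 120 N, or if a joint passes its speed limit or range.

## Robot

A 6-joint arm with a two-finger parallel gripper is mounted at the origin on the work surface. World frame = base frame: x ahead of the robot, y to its left, z up, the work surface at z = 0. Lengths are in m, angles in rad, forces in N, time in s.
With the tool pointing down it reaches from about 0.3 to 0.875 m from the base axis. Payload 6.4 kg.
Tool frame: the origin (TCP) lies between the finger pads; the fingertips stand 8 mm ahead of it and the grasp point (between the pads) lies 11 mm behind it; z points along the fingers, y is the direction in which the jaws open and shut (so a half turn about z gives the same grasp; the last joint's range is limited). The gripper opens to 85 mm and grips with 20 to 120 N. Pads are 22 mm wide; open, the fingers measure 114 mm over their backs; the gripper's body (76 mm by 85 mm) begins 54 mm behind the grasp point. The pads swing forward as they close: fully open they stand 13 mm farther back than shut.
Start: joints at [-1.384, 0.181, 1.607, -0, 1.354, -0.206], TCP at [0.22, -0.531, 0.239] pointing down, gripper open.
Joint ranges: [-2.99, 2.99], [-0.89, 2.07], [0.3, 2.58], [-1.14, 4.28], [0, 2.63], [-3.12, 3.12]. Speed limits (rad/s): [2.57, 2.57, 3.01, 3.14, 3.14, 3.14].

## Interface

Orientations are given as a unit quaternion [w, x, y, z].
In Python, from bench import monitor, viewer, workorder, spotter gives the robot as it stands. The module is installed in compiled form; this text tells all that it offers.
- The arm moves only by the tool move_arm, never from a script. Its argument "motion" is a list of rows, each a list of 3 entries, a list of its own where there are three numbers: the shift along the tool's x, y, z in units of 60 mm (1.0 is 60 mm), then the turn, a rotation vector about the tool's x, y, z in units of 8 degrees (1.0 is 8 degrees), then the opening in per cent of the stroke, from 0 (shut) to 100 (fully open). In form: [[[dx, dy, dz], [rx, ry, rz], grip], ...]. A call has 1 to 10 rows; each row is the pose to reach, as a shift and turn from the pose commanded when the call began, along the tool's axes at that moment; what a row does not reach only later rows make up. A row lasts 1/8 s, in which the tool goes at most 62.5 mm and 10.7 degrees, less where a joint would pass 70% of its speed; a pose out of reach is approached as far as the arm can. A call with a gripper value outside its range is refused whole. The fingers move at their own pace and stop on an object; the grip force is fixed at half the most. Time passes only in rows, so rows that repeat a pose let the fingers close. It gives the time, the measured TCP pose, the force and the opening at its end, in the units of the state.
- monitor.get_obs(): the state, without advancing time (a new reading comes with each control period).
- viewer.camera(name): name is "scene" or "side" or "wrist"; returns the picture (400x640x3 uint8, blue, green, red); there is no depth.
- viewer.calibration(name): a dict with "fovy" (degrees; the focal length in pixels is half the picture's height over the tangent of half this angle, whatever the lens; pixels are square), "cx", "cy" (the principal point, pixels), "extrinsics" (4x4, takes a point from camera to world coordinates). Camera axes: x right, y down, z forward; pixel columns grow to the right and rows downward; lengths in m; the calibration is good to about 2 mm. A picture is of the moment at which its call begins: read the wrist's pose just before it. calibration takes no time and is no camera call; for the wrist camera it gives the pose at the moment of the call.
- workorder.hand_in(): hands the job in, once; it reports no verdict.
Trained networks look in the newest picture that a camera, given by its name, has taken for a name from the list of things; names that differ only in an ending like _2 or _b are one class to them, and where a whole thing is asked for, a point or a joint stands for the part that bears it (a point fixed in the world has none). Each returns a list of dicts, best first, with "score" (0 to 1); they miss things now and then, are a little off and sometimes report something else, mostly with a low value. They report only what shows in the picture. A call takes as long as a camera call. They do not tell look-alikes from the thing itself.
- spotter.search_frame(camera, name): "centre" ([column, row] as shares, 0 to 1, of the picture: columns of its width, rows of its height, amid what is visible of it).
- spotter.outline_of(camera, name): "region" (400x640 bool, what is visible of it) and "centre" ([column, row] as shares, 0 to 1, of the picture: columns of its width, rows of its height, amid what is visible of it).
The state is a dict: "time_s": time; "q": joint angles; "dq": joint speeds; "joint_efforts": joint torques, N m; "eef_pos": TCP position; "eef_rot": TCP orientation; "wrist_force": force on the tool from outside, world axes, zero at the start; "torque": the same for the moment, N m; "opening": opening from 0.0 (shut) to 1.0 (fully open).
Only numpy, scipy, OpenCV 4.12 (cv2) and the standard library are available. Lean on these libraries where they do the work, as an engineer would, in place of code of your own. Each camera call takes 0.05 s, during which the arm holds its last target. There are 200 camera calls.

## Working session

There is one attempt and no reset: what is moved stays moved. The work goes in short steps, Python scripts to look and compute and a tool call to move; the robot and the scene stay as the last step left them, time stands still between calls to the robot, and variables do not carry over. Pictures are saved under pics/ and viewed, about 8 in all and at most 12, crops included, and the job is handed in when it is done.

Besides the shell and the picture viewer there is one more tool, called after ">>>" as name(argument=value, ...), one argument or row to a line, values as JSON. move_arm: Moves the arm, as the interface text tells. Its arguments: {"type":"object","properties":{"motion":{"type":"array","items":{"type":"array"}}},"required":["motion"]}

```bash
mkdir -p pics; cat > h.py <<'E'
import numpy as np, cv2
from bench import monitor, viewer, workorder, spotter
def K(c):
    f=200/np.tan(np.radians(c["fovy"])/2); return f,c["cx"],c["cy"],np.array(c["extrinsics"])
def proj(c,P):
    f,cx,cy,T=K(c); p=(np.atleast_2d(P)-T[:3,3])@T[:3,:3]; return np.c_[f*p[:,0]/p[:,2]+cx,f*p[:,1]/p[:,2]+cy]
def ray(c,u,v):
    f,cx,cy,T=K(c); return T[:3,3],T[:3,:3]@np.array([(u-cx)/f,(v-cy)/f,1])
def onz(c,u,v,z):
    o,d=ray(c,u,v); return o+d*(z-o[2])/d[2]
E
python3 - <<'E'
from h import *
for n in ["scene","side"]:
    im=viewer.camera(n); c=viewer.calibration(n); cv2.imwrite(f"pics/{n}0.png",im)
    print(n,c)
    for t in ["blue_stand","blue_plate","blue_bar","orange_bar"]:
        for r in spotter.search_frame(n,t): print(t,round(r["score"],2),np.array(r["centre"])*[640,400])
print(monitor.get_obs())
E
```

```text
scene {'fovy': 43.831425336429135, 'cx': 311.9737804313976, 'cy': 193.62877042695305, 'extrinsics': array([[ 0.48007483,  0.51932158, -0.70698887,  1.147358  ],
       [ 0.87718512, -0.29211769,  0.38106892, -0.37651172],
       [-0.00862664, -0.80310171, -0.59577951,  0.6714804 ],
       [ 0.        ,  0.        ,  0.        ,  1.        ]])}
blue_stand 0.86 [233.088 273.12 ]
blue_stand 0.83 [154.624 213.32 ]
blue_plate 0.92 [252.48 246.88]
blue_plate 0.7 [171.584 196.68 ]
blue_bar 0.63 [249.728 245.12 ]
blue_bar 0.57 [173.12 197.32]
orange_bar 0.79 [433.216 198.2  ]
orange_bar 0.63 [248.  246.4]
side {'fovy': 55.00443536030254, 'cx': 319.89554421201615, 'cy': 202.60086623203227, 'extrinsics': array([[-0.92594943, -0.28613474,  0.24646414,  0.2054509 ],
       [-0.3776189 ,  0.70955362, -0.59492658,  0.56358723],
       [-0.00465036, -0.64394144, -0.76506065,  0.74310464],
       [ 0.        ,  0.        ,  0.        ,  1.        ]])}
blue_stand 0.89 [321.792 149.   ]
blue_plate 0.95 [315.584 145.8  ]
blue_bar 0.97 [319.68 145.  ]
orange_bar 0.92 [228.8 246.2]
{'time_s': 0.5, 'q': array([-1.38429343e+00,  1.80816442e-01,  1.60700207e+00, -2.08850804e-05,
        1.35382935e+00, -2.06277004e-01]), 'dq': array([-3.66052564e-04, -1.00843168e-03, -2.37314326e-04, -6.92016386e-04,
       -1.08217419e-05, -1.11869787e-03]), 'joint_efforts': array([-2.44544121e-03, -4.44443786e+01, -3.51363659e+01, -3.93181544e-04,
        1.88725186e-03,  1.51243660e-05]), 'eef_pos': array([ 0.22010862, -0.53120529,  0.2392782 ]), 'eef_rot': array([-2.77062465e-05,  9.80776957e-01,  1.95132161e-01, -9.92420765e-06]), 'wrist_force': array([ 0.88501802, -0.05361512,  0.30425008]), 'torque': array([ 0.01579481, -0.01538604,  0.00948941]), 'opening': 1.0025469816329455}
```

View pics/scene0.png

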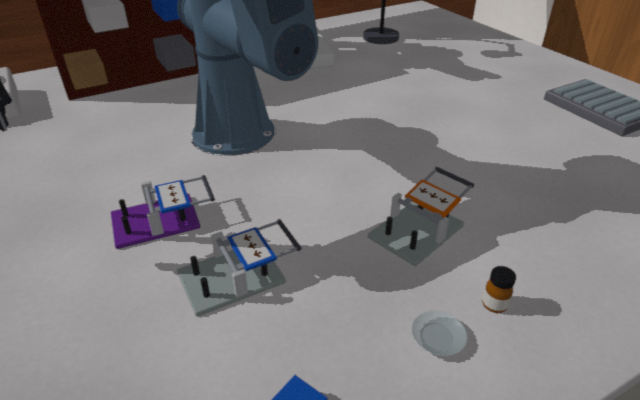

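View pics/side0.png

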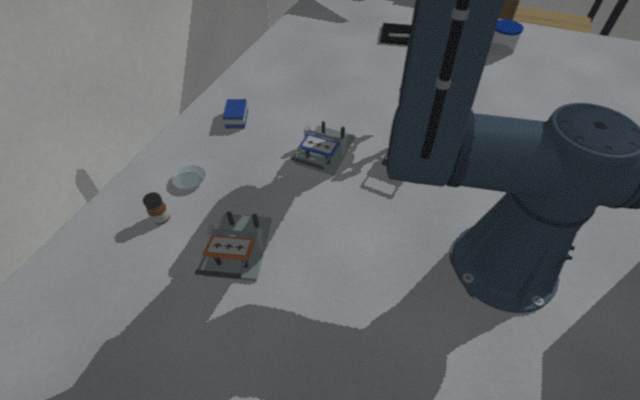

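The plate I want is blue on the grey-green stand, at scene (252,247) and side (317,146). It could be confused with the blue plate on the purple stand at scene (172,196), the orange plate at (433,198), or the blue box at (298,390). A close crop will check the choice.

```bash
python3 - <<'E'
from h import *
a=cv2.imread("pics/scene0.png")[205:320,165:315]; b=cv2.imread("pics/side0.png")[110:185,270:370]
a=cv2.resize(a,None,fx=4,fy=4,interpolation=2); b=cv2.resize(b,None,fx=2,fy=2,interpolation=2)
o=np.zeros((460,800,3),np.uint8); o[:,:600]=a; o[:150,600:]=b; cv2.imwrite("pics/crop.png",o)
E
```

```text
(no output)
```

View pics/crop.png

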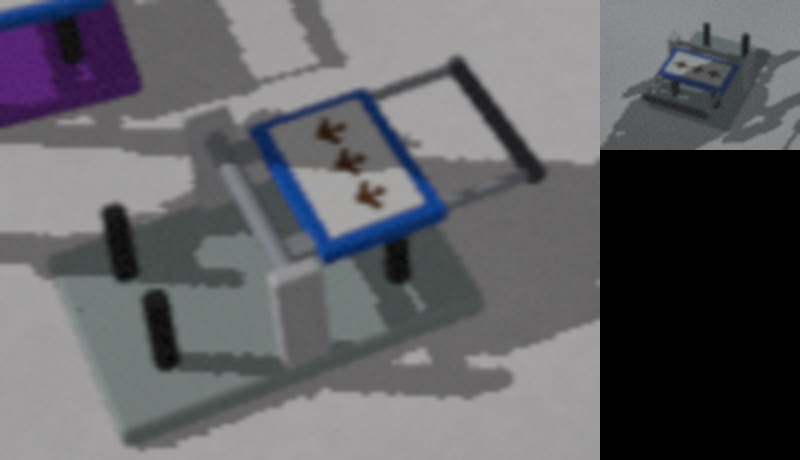

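```bash
cat > fit.py <<'E'
from h import *
from scipy.optimize import least_squares
def pt(p,s,hinge=None):
    x,y,a,t=p
    if hinge is not None: s=[s[0],hinge*np.cos(t)-s[2]*np.sin(t),.055+hinge*np.sin(t)+s[2]*np.cos(t)]
    c,n=np.cos(a),np.sin(a); return np.array([x+c*s[0]-n*s[1],y+n*s[0]+c*s[1],s[2]])
S=[((-.045,0,0),.12,279.3,220.5),((.045,0,0),.12,299.5,248.8),((-.06,-.085,.012),None,177.5,269.5),((.06,-.085,.012),None,196.3,313),((.06,.085,.012),None,285,278.8),
((-.03,-.055,.051),None,193.8,257.5),((.03,-.055,.051),None,203.5,279),((.048,0,.004),.015,247.5,268.8),((-.048,0,.004),.015,229.5,237),((-.048,0,.004),.075,256,228.8),((.048,0,.004),.075,275.5,258)]
D=[((-.045,0,0),.12,323.5,167.5),((.045,0,0),.12,292.5,158.5)]
if __name__=="__main__":
    cs,cd=viewer.calibration("scene"),viewer.calibration("side")
    def res(p): return np.concatenate([proj(c,pt(p,s,h))[0]-[u,v] for c,L in((cs,S),(cd,D)) for s,h,u,v in L])
    g=onz(cs,233,273,.01)
    r=least_squares(res,[g[0],g[1],-.5,.2],loss="soft_l1"); p=r.x
    print(p,np.round(res(p).reshape(-1,2),1).tolist()); print("bar",pt(p,(0,0,0),.12),"hinge",pt(p,(0,0,0),0))
    o=monitor.get_obs(); print(o["eef_pos"],o["time_s"])
E
python3 fit.py
```

```text
[ 0.50696512 -0.20223006 -0.01124795 -0.00059158] [[-0.6, 0.9], [0.2, 0.6], [-1.3, -0.9], [-0.4, 0.4], [1.8, -0.7], [-0.2, 0.3], [0.7, 0.5], [-1.5, -0.1], [-2.9, -0.8], [0.5, -2.7], [2.2, -0.9], [-0.4, 0.2], [-1.4, -0.2]]
bar [ 0.50831485 -0.08223767  0.05492901] hinge [ 0.50696512 -0.20223006  0.055     ]
[ 0.22010862 -0.53120529  0.2392782 ] 0.5
```

The crop confirms the choice: a blue frame on a grey-green stand, with the bar from (279,220) to (300,249) in the scene picture. The fit puts the bar at about (0.508, -0.082, 0.055), the hinge along world x at y=-0.202, and the angle near 0. I'm moving above the bar now.

>>> move_arm(
  motion=[
    [[0.6, -0.4, 0.0], [0, 0, 0.3], 45],
    [[1.4, -1.0, 0.0], [0, 0, 0.6], 45],
    [[2.2, -1.5, 0.1], [0, 0, 0.9], 45],
    [[3.0, -2.1, 0.2], [0, 0, 1.2], 45],
    [[3.8, -2.6, 0.3], [0, 0, 1.5], 45],
    [[4.6, -3.2, 0.4], [0, 0, 1.8], 45],
    [[5.4, -3.8, 0.5], [0, 0, 2.1], 45],
    [[6.2, -4.3, 0.6], [0, 0, 2.4], 45],
    [[6.9, -4.8, 0.67], [0, 0, 2.7], 45],
    [[7.3, -5.08, 0.67], [0, 0, 2.89], 45],
  ],
)

```text
time_s: 1.75
eef_pos: [0.5088, -0.0796, 0.1988]
eef_rot: [-0.0, 1.0, -0.005, -0.0]
wrist_force: [-0.7, -0.6, -0.0]
opening: 0.452
```

```bash
python3 - <<'E'
from h import *
from fit import pt
o=monitor.get_obs(); print(o["eef_pos"],o["eef_rot"],o["opening"],o["time_s"])
im=viewer.camera("wrist"); c=viewer.calibration("wrist")
p=[.50697,-.20223,-.01125,-.0006]
for t in ["blue_stand","blue_plate","blue_bar"]:
    for r in spotter.search_frame("wrist",t): print(t,round(r["score"],2),np.array(r["centre"])*[640,400])
cv2.imwrite("pics/wraw.png",im)
for s,h in [((-.045,0,0),.12),((.045,0,0),.12),((-.048,0,.004),.075),((.048,0,.004),.075),((.048,0,.004),.015)]:
    u=proj(c,pt(p,s,h))[0]; print(u); cv2.drawMarker(im,tuple(int(v) for v in u),(0,0,255),0,12)
cv2.imwrite("pics/w1.png",im)
E
```

```text
[ 0.50880618 -0.07956954  0.19882948] [-2.22694806e-04  9.99988584e-01 -4.77150503e-03 -1.22716846e-04] 0.4519085825887219 1.75
blue_stand 0.84 [510.784 336.8  ]
blue_stand 0.72 [427.584 177.6  ]
blue_plate 0.78 [436.928 385.8  ]
blue_plate 0.67 [404.224 186.48 ]
blue_bar 0.87 [401.792 185.4  ]
blue_bar 0.74 [437.888 387.88 ]
[321.54016195 233.48231824]
[322.15971361 142.03085431]
[367.35184234 238.10715738]
[373.01145717 139.35886263]
[440.72292672 139.54731247]
```

View pics/w1.png

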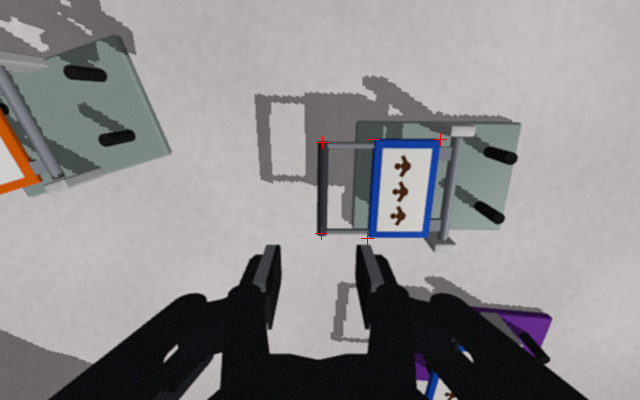

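The wrist picture shows the fitted points on the real bar ends at (321,143) and (321,233), with the stand grey-green. The purple stand is at (500,330) and orange is to the left. I'll shift 2.5 mm, go down and grip.

>>> move_arm(
  motion=[
    [[0, 0.04, 0.5], [0, 0, 0], 45],
    [[0, 0.04, 1.1], [0, 0, 0], 45],
    [[0, 0.04, 1.7], [0, 0, 0], 45],
    [[0, 0.04, 2.2], [0, 0, 0], 45],
    [[0, 0.04, 2.5], [0, 0, 0], 45],
    [[0, 0.04, 2.58], [0, 0, 0], 45],
    [[0, 0.04, 2.58], [0, 0, 0], 25],
    [[0, 0.04, 2.58], [0, 0, 0], 10],
    [[0, 0.04, 2.58], [0, 0, 0], 0],
    [[0, 0.04, 2.58], [0, 0, 0], 0],
  ],
)

```text
time_s: 3.2
eef_pos: [0.5088, -0.0834, 0.0453]
eef_rot: [-0.001, 1.0, -0.005, 0.001]
wrist_force: [1.4, 5.5, 0.3]
opening: 0.091
```

>>> move_arm(
  motion=[
    [[0, 0, 0], [0, 0, 0], 0],
    [[0, 0, 0], [0, 0, 0], 0],
    [[0, 0.008, -0.174], [0, 0, 0], 0],
    [[0, 0.03, -0.347], [0, 0, 0], 0],
    [[0, 0.068, -0.518], [0, 0, 0], 0],
    [[0, 0.121, -0.684], [0, 0, 0], 0],
    [[0, 0.187, -0.845], [0, 0, 0], 0],
    [[0, 0.268, -1.0], [0, 0, 0], 0],
    [[0, 0.268, -1.0], [0, 0, 0], 0],
  ],
)

```text
time_s: 4.32
eef_pos: [0.5085, -0.1, 0.1058]
eef_rot: [-0.0, 1.0, -0.006, 0.001]
wrist_force: [1.0, 6.6, 2.0]
opening: 0.092
```

```bash
python3 - <<'E'
from h import *
o=monitor.get_obs(); print(o["wrist_force"],o["torque"],o["opening"])
a=viewer.camera("scene")[180:320,160:340]; b=viewer.camera("side")[100:190,260:380]
o=np.zeros((560,800,3),np.uint8); o[:420,:540]=cv2.resize(a,(540,420),interpolation=2); o[:180,550:790]=cv2.resize(b,(240,180),interpolation=2)
cv2.imwrite("pics/g1.png",o)
E
```

```text
[1.00523528 6.58201026 2.0077105 ] [ 1.24472589 -0.18153228 -0.09368199] 0.09170639050330819
```

View pics/g1.png

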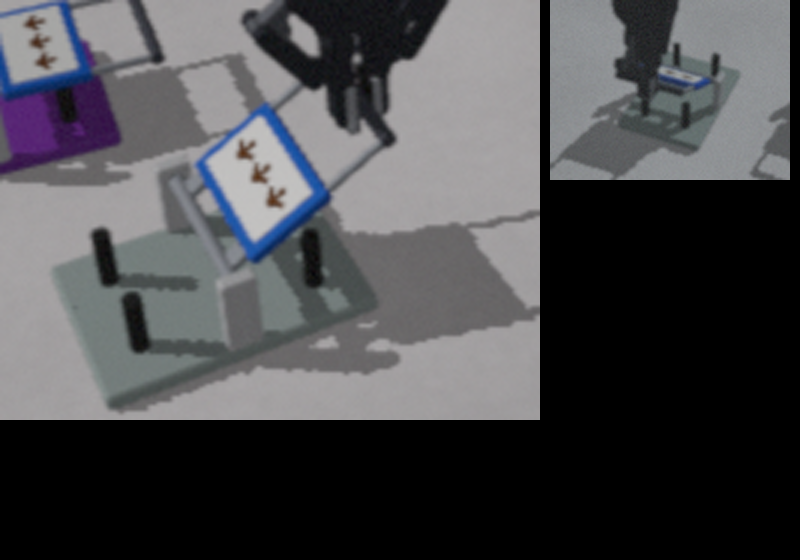

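Both the picture and the force reading show the grip is good: the bar is between the fingers, the plate is at about 30°, and the force is 7 N. Continuing the arc.

>>> move_arm(
  motion=[
    [[0, 0.135, -0.204], [0, 0, 0], 0],
    [[0, 0.293, -0.389], [0, 0, 0], 0],
    [[0, 0.473, -0.554], [0, 0, 0], 0],
    [[0, 0.672, -0.696], [0, 0, 0], 0],
    [[0, 0.887, -0.813], [0, 0, 0], 0],
    [[0, 1.114, -0.902], [0, 0, 0], 0],
    [[0, 1.35, -0.963], [0, 0, 0], 0],
    [[0, 1.592, -0.995], [0, 0, 0], 0],
    [[0, 1.837, -0.997], [0, 0, 0], 0],
    [[0, 2.079, -0.97], [0, 0, 0], 0],
  ],
)

```text
time_s: 5.68
eef_pos: [0.5063, -0.2255, 0.163]
eef_rot: [-0.0, 1.0, -0.005, -0.0]
wrist_force: [-0.3, 3.3, -0.3]
opening: 0.091
```

>>> move_arm(
  motion=[
    [[0, 0.271, 0.067], [0, 0, 0], 0],
    [[0, 0.53, 0.172], [0, 0, 0], 0],
    [[0, 0.771, 0.312], [0, 0, 0], 0],
    [[0, 0.991, 0.483], [0, 0, 0], 0],
    [[0, 1.185, 0.684], [0, 0, 0], 0],
    [[0, 1.349, 0.91], [0, 0, 0], 0],
    [[0, 1.48, 1.156], [0, 0, 0], 0],
    [[0, 1.575, 1.418], [0, 0, 0], 0],
    [[0, 1.633, 1.691], [0, 0, 0], 0],
    [[0, 1.652, 1.9], [0, 0, 0], 0],
  ],
)

```text
time_s: 6.92
eef_pos: [0.5052, -0.3234, 0.0471]
eef_rot: [-0.001, 1.0, -0.005, -0.001]
wrist_force: [-8.3, 6.3, 35.3]
opening: 0.091
```

>>> move_arm(
  motion=[
    [[0, 0, 0], [0, 0, 0], 0],
    [[0, 0, 0], [0, 0, 0], 0],
  ],
)

```text
time_s: 7.18
eef_pos: [0.505, -0.3234, 0.0474]
eef_rot: [-0.001, 1.0, -0.005, -0.001]
wrist_force: [-3.3, 5.3, 2.2]
opening: 0.089
```

```bash
python3 - <<'E'
from h import *
from fit import pt
o=monitor.get_obs(); print(o["wrist_force"],o["torque"],o["eef_pos"])
a=viewer.camera("scene"); c=viewer.calibration("scene")
b=cv2.resize(a[200:340,140:320],None,fx=4,fy=4,interpolation=2)
p=[.50697,-.20223,-.01125,np.pi]
for s,h in [((-.045,0,0),.12),((.045,0,0),.12),((-.048,0,-.004),.075),((.048,0,-.004),.075),((.048,0,-.004),.015)]:
    u=(proj(c,pt(p,s,h))[0]-[140,200])*4; cv2.drawMarker(b,tuple(int(v) for v in u),(0,0,255),0,14)
cv2.imwrite("pics/g2.png",b)
E
```

```text
[-3.33166001  5.29161908  2.195325  ] [ 0.51685092  0.59626365 -0.09767419] [ 0.50504348 -0.32338703  0.04738856]
```

View pics/g2.png

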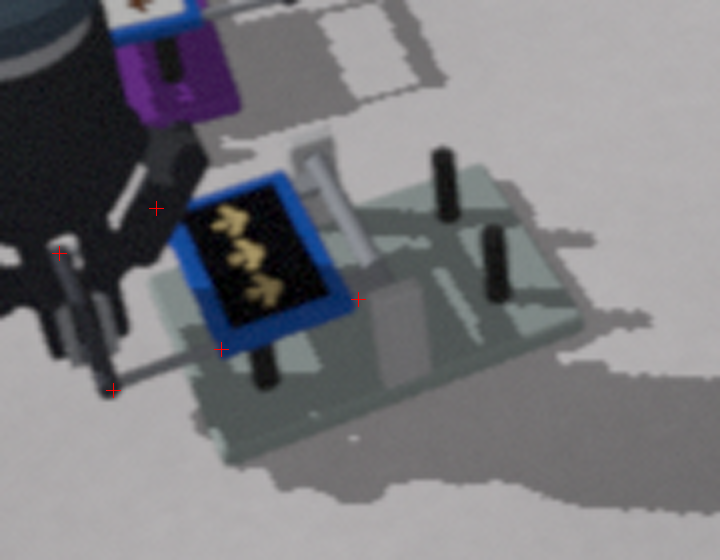

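The plate is down with the black face up, and the predicted flat points fit. A small extra press will tell me whether it has reached the stop.

>>> move_arm(
  motion=[
    [[0, 0, 0.02], [0, 0, 0], 0],
    [[0, 0, 0.04], [0, 0, 0], 0],
    [[0, 0, 0.05], [0, 0, 0], 0],
    [[0, 0, 0.05], [0, 0, 0], 0],
  ],
)

```text
time_s: 7.72
eef_pos: [0.5052, -0.3235, 0.0469]
eef_rot: [-0.001, 1.0, -0.005, -0.001]
wrist_force: [-11.6, 10.9, 19.7]
opening: 0.091
```

Only 0.5 mm of travel at 20 N, so it is against the stop. Releasing and rising.

>>> move_arm(
  motion=[
    [[0, 0, 0], [0, 0, 0], 20],
    [[0, 0, 0], [0, 0, 0], 40],
    [[0, 0, 0], [0, 0, 0], 45],
    [[0, 0, 0], [0, 0, 0], 45],
    [[0, 0, -0.3], [0, 0, 0], 45],
    [[0, 0, -0.8], [0, 0, 0], 45],
    [[0, 0, -1.4], [0, 0, 0], 45],
    [[0, 0, -2.0], [0, 0, 0], 45],
    [[0, 0, -2.6], [0, 0, 0], 45],
    [[0, 0, -3.0], [0, 0, 0], 45],
  ],
)

```text
time_s: 8.98
eef_pos: [0.5062, -0.3249, 0.2293]
eef_rot: [0.001, 1.0, -0.005, 0.002]
wrist_force: [0.4, -0.5, 1.0]
opening: 0.449
```

```bash
python3 - <<'E'
from h import *
from fit import pt
o=monitor.get_obs(); print(o["wrist_force"],o["eef_pos"],o["time_s"])
def crop(n,x,y,w,h,k):
    a=viewer.camera(n); c=viewer.calibration(n)
    b=cv2.resize(a[y:y+h,x:x+w],None,fx=k,fy=k,interpolation=2)
    p=[.50697,-.20223,-.01125,np.pi]
    for t,col in((np.pi,(0,0,255)),(np.pi-.1,(0,255,0))):
      p[3]=t
      for s in (-.045,.045):
        u=(proj(c,pt(p,(s,0,0),.12))[0]-[x,y])*k; cv2.drawMarker(b,tuple(int(v) for v in u),col,0,12)
    return b
o=np.zeros((600,800,3),np.uint8); a=crop("scene",140,210,150,120,4); b=crop("wrist",220,90,400,200,1)
o[:480,:600]=a; o[400:,400:]=b; cv2.imwrite("pics/g3.png",o)
E
```

```text
[ 0.44141255 -0.48280981  0.95947868] [ 0.50615792 -0.32487017  0.22928152] 8.975
```

View pics/g3.png

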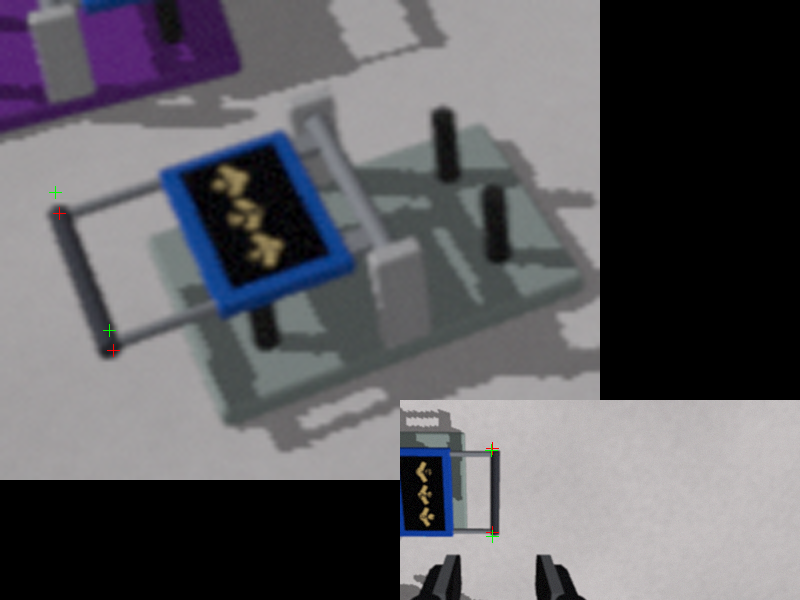

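The bar ends sit on the red flat markers at (60,212) and (110,350) in the crop, well away from the green ones for 0.1 rad short of flat. The black face is up and the gripper is clear.

```bash
python3 -c "
from bench import workorder; print(workorder.hand_in())"
```

```text
the job is handed in; nothing more can be done
None
```

I turned the blue-framed plate on the grey-green stand over by its bar. It now lies flat on the other side of its stand, black face up, and the job is handed in. I let go of the bar and raised the gripper well clear, about 9 s into the 38 s.

**Last checks:**
- **Flatness:** in the last scene picture, the bar ends fall within about 1–2 px of where they should be for fully flat. Before release, pressing down with about 20 N moved the bar only 0.5 mm, so the plate was against its stop.
- **Forces:** the highest wrist force I read was about 37 N, when the plate reached the stop. I read force only at the end of each move, so a brief higher peak could have been missed. After release it read about 1 N.
- **Orange and purple stands:** the arm did not go near either one. I took no separate final picture of the orange plate.

No check failed. The only disagreement was in the first position fit, where some plate corners were 2–3 px off; the bar itself matched.

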